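# Test the corner rounder's lever, then hold its head cover over the screw holes

## Robot

A 6-joint arm with a two-finger parallel gripper is mounted at the origin on the work surface. World frame = base frame: x ahead of the robot, y to its left, z up, the work surface at z = 0. Lengths are in m, angles in rad, forces in N, time in s.
With the tool pointing down it reaches from about 0.425 to 0.925 m from the base axis. Payload 12.5 kg.
Tool frame: the origin (TCP) lies at the very end of the fingers, on their centre line; the grasp point (between the pads) lies 19 mm behind it; z points along the fingers, y is the line along which they close (so a half turn about z gives the same grasp; the last joint's range is limited). The gripper opens to 85 mm and grips with 20 to 120 N. Pads are 22 mm wide; open, the fingers measure 114 mm over their backs; the gripper's body (76 mm by 85 mm) begins 54 mm behind the grasp point. The pads swing forward as they close: fully open they stand 13 mm farther back than shut.
Start: joints at [1.176, 0.491, 1.559, -0, 1.092, -0.106], TCP at [0.178, 0.599, 0.231] pointing down, gripper open.
Joint ranges: [-3.1, 3.1], [-0.84, 2.19], [0.05, 2.79], [-1.13, 4.28], [0.06, 2.93], [-2.69, 2.69]. Speed limits (rad/s): [2.22, 2.22, 2.79, 3.14, 3.14, 3.14].

## Interface

Orientations are given as a rotation vector (axis times angle).
In Python, from bench import env gives the robot as it stands. The module is installed in compiled form; this text tells all that it offers.
- The arm moves only by the tool arm_command, never from a script. Its argument "moves" is one flat list of numbers, 7 for each row, row after row: the shift along the tool's x, y, z normalised to -1 to 1, where 1 is 0.04 m, then the turn, a rotation vector about the tool's x, y, z normalised to -1 to 1, where 1 is 90 degrees, then the gripper command: -1 is shut, 1 is fully open, values between are in proportion. In form: [tx, ty, tz, rx, ry, rz, grip, tx, ty, tz, rx, ry, rz, grip, ...]. A call has exactly 8 rows; each row shifts and turns the commanded pose from where the row before left it, along the tool's axes as they then stand; what a row does not reach is not made up. A row lasts 1/12 s, in which the tool goes at most 41.7 mm and 7.16 degrees, less where a joint would pass 70% of its speed; a pose out of reach is approached as far as the arm can. A call with a number of a shift or a turn outside -1 to 1 is refused whole. A call with a gripper value outside its range is refused whole. The fingers move at their own pace and stop on an object; "squeeze" is the grip in N (left out, the last holds). Time passes only in rows, so rows that do not move let the fingers close, or fill a call up. It gives the time, the measured TCP pose, the force, the opening and the grip force at its end, in the units of the state.
- env.state(): the state, without advancing time (a new reading comes with each control period).
- env.snapshot(name): name is "scene" or "top"; returns the picture (480x640x3 uint8, red, green, blue); there is no depth.
- env.camera_model(name): a dict with "camera_matrix" (3x3 intrinsics, pixels), "origin" and "rotation" of the camera in the world. Camera axes: x right, y down, z forward; pixel columns grow to the right and rows downward; lengths in m; the calibration is good to about 2 mm. A picture is of the moment at which its call begins. camera_model takes no time and is no camera call.
- env.finish_job(): hands the job in; it is judged then, once.
Trained networks look in the newest picture that a camera, given by its name, has taken for a name from the list of things; names that differ only in an ending like _2 or _b are one class to them, and where a whole thing is asked for, a point or a joint stands for the part that bears it (a point fixed in the world has none). Each returns a list of dicts, best first, with "confidence" (0 to 1); they miss things now and then, are a little off and sometimes report something else, mostly with a low value. They report only what shows in the picture. A call takes as long as a camera call.
- env.silhouettes(thing, camera): "pixels" (480x640 bool, what is visible of it) and "centre" ([column, row] in pixels, amid what is visible of it).
The state is a dict: "time": time; "qpos": joint angles; "qvel": joint speeds; "tau": joint torques, N m; "tool_pos": TCP position; "eef_rot": TCP orientation; "contact_force": force on the tool from outside, world axes, zero at the start; "ft_torque": the same for the moment, N m; "gripper_width": finger opening in m; "gripper_force": force on a finger pad.
Only numpy, scipy, OpenCV 4.12 (cv2) and the standard library are available. Lean on these libraries where they do the work, as an engineer would, in place of code of your own. Each camera call takes 0.05 s, during which the arm holds its last target. There are 200 camera calls.

## Task

The corner rounder has been serviced and its head cover is still off: first pull the hand lever fully down to its stop and let it spring back home, to see that the mechanism runs free. Then lift the cover by its handle and hold it still and level about a centimetre above the open head, wide end over wide end and all four holes lined up over the threaded holes, so that a workmate can start the screws; it must not touch the machine or its gasket at any time. Finish while still holding it there, and leave the dish, screwdriver, tin and type tray alone.

Things in the scene. Friction and masses are not known exactly. Their poses are not given: they have to be found in the camera images.
- machine: bench corner rounder for cards, fixed, dark green-grey enamelled casting 280 mm deep, 160 mm wide: base, card table, column and, on top, a box-shaped head whose cover is off, shaft and spring lying open. Origin on the bench below the head's middle; x to its rear (away from the operator), y to its left, z up. It faces the robot, turned by up to 20 degrees
- head_top (a point): middle of the open head at rim height, 195 mm above the machine's origin; a paper gasket lies on the rim. Outline of the head from above: front part 84 mm wide (y +-42) from x -85 to +15 mm, rear part 116 mm wide (y +-58) from x +15 to +75 mm
- lever (a joint): hand lever on the machine's right side (-y), a hinge; 0 = home, pointing to the operator (machine -x) and 40 degrees up; 0.87 rad = pulled down to its stop, 10 degrees below level. A spring returns it to 0; it takes about 3 N at the grip to start and 7 N at the stop
- lever_grip (a point): middle of the lever's black handgrip, a level round bar 24 mm in diameter and 90 mm long that runs along the machine's y; 150 mm from the hinge axis; the bar is free all round and can be pressed down from above or pinched
- lever_hinge (a point): point on the lever's hinge axis (along machine y) level with the middle of the handgrip: the grip circles this point; 35 mm before the head's middle, 158 mm above the bench
- cover: the head's cover, cast aluminium plate 8 mm thick, 160 mm long, outline as the head's (wide rear, narrow front), 0.35 to 0.6 kg, lying flat on the bench, handle up. Origin in the middle of its underside, below the handle, near the centre of mass; x to its wide rear end, y left, z up. Fitted, its axes are parallel to the machine's and its origin lies above head_top
- cover_handle (a point): centre of the cover's steel bridge handle, 38 mm above the underside: a bar along the cover's x, 84 mm long, 12 mm wide (y), 14 mm high; below it 20 mm is free between its two posts, which stand 56 mm apart
- screw_dish: round steel dish with the cover's screws, 84 mm across, 22 mm high, standing on the bench; origin under its centre; to be left alone
- screwdriver: screwdriver with wooden handle, 210 mm long, 26 mm thick, lying on the bench along its x; origin under its middle; to be left alone
- grease_tin: closed steel tin, 72 mm in diameter, 62 mm high; origin under its centre; to be left alone
- type_tray: small dark wooden tray of lead type, 120 x 170 x 30 mm; origin under its centre; to be left alone
- hole0 (a point): centre of the cover's rear left screw hole, at the underside; round through hole 12 mm in diameter
- thread0 (a point): centre of the head's rear left threaded hole (6 mm, in a bright steel boss) at rim height; belongs under hole0
- hole1 (a point): centre of the cover's rear right screw hole, at the underside; round through hole 12 mm in diameter
- thread1 (a point): centre of the head's rear right threaded hole (6 mm, in a bright steel boss) at rim height; belongs under hole1
- hole2 (a point): centre of the cover's front left screw hole, at the underside; round through hole 12 mm in diameter
- thread2 (a point): centre of the head's front left threaded hole (6 mm, in a bright steel boss) at rim height; belongs under hole2
- hole3 (a point): centre of the cover's front right screw hole, at the underside; round through hole 12 mm in diameter
- thread3 (a point): centre of the head's front right threaded hole (6 mm, in a bright steel boss) at rim height; belongs under hole3

How it is judged:
By the outcome, as a careful person would: the job done as asked, in the order asked, and still so for the second after the job is handed in, while the arm keeps its last pose, push and grip.
It also fails if it takes over 66 s, if anything falls off the work surface, if the arm or the gripper's body presses on something with over 40 N, if the wrist force passes 120 N, or if a joint passes its speed limit or range.

## Working session

There is one attempt and no reset: what is moved stays moved. The work goes in short steps, Python scripts to look and compute and a tool call to move; the robot and the scene stay as the last step left them, time stands still between calls to the robot, and variables do not carry over. Pictures are saved under pics/ and viewed, at most 10 in all, crops included, and the job is handed in when it is done.

Besides the shell and the picture viewer there is one more tool, called after "Request:" as name(argument=value, ...) on one line, values as JSON. arm_command: Moves the arm, as the interface text tells. Its arguments: {"type":"object","properties":{"moves":{"type":"array"},"squeeze":{"type":"number"}},"required":["moves"]}

```bash
mkdir -p pics
python3 - <<'E'
from bench import env
import cv2,numpy as np
for n in("scene","top"):
    im=env.snapshot(n); cv2.imwrite(f"pics/{n}0.png",im[:,:,::-1])
    c=env.camera_model(n); print(n,c)
    np.save(f"{n}0.npy",im)
    for t in("machine","lever","lever_grip","cover","cover_handle","hole0","thread0","screw_dish","grease_tin","type_tray","screwdriver"):
        print(t,[(round(d["confidence"],2),np.round(d["centre"],1).tolist(),int(d["pixels"].sum())) for d in env.silhouettes(t,n)[:4]])
print(env.state())
E
```

```text
scene {'camera_matrix': array([[577.1580545 ,   0.        , 318.45305163],
       [  0.        , 577.1580545 , 250.40039238],
       [  0.        ,   0.        ,   1.        ]]), 'origin': array([1.36888472, 0.59960864, 0.86033574]), 'rotation': array([-1.11540157, -2.17294622,  1.16359085])}
machine [(0.73, [257.0, 293.7], 10590)]
lever [(0.75, [241.9, 218.9], 1232)]
lever_grip [(0.59, [247.5, 215.6], 1115), (0.32, [461.5, 349.1], 2560)]
cover [(0.69, [459.8, 349.6], 2513), (0.43, [243.1, 216.2], 1155)]
cover_handle [(0.58, [458.2, 351.0], 2505)]
hole0 [(0.56, [460.3, 349.1], 2657), (0.17, [401.3, 431.9], 6369)]
thread0 [(0.84, [261.9, 293.1], 10710), (0.5, [399.7, 432.1], 6395), (0.28, [242.7, 219.9], 1068)]
screw_dish [(0.5, [458.8, 346.5], 2572)]
grease_tin [(0.93, [291.4, 232.8], 520)]
type_tray [(0.81, [400.4, 431.6], 6404)]
screwdriver [(0.73, [139.6, 279.1], 554)]
top {'camera_matrix': array([[539.645172  ,   0.        , 325.38595473],
       [  0.        , 539.645172  , 243.17915558],
       [  0.        ,   0.        ,   1.        ]]), 'origin': array([ 0.35606918, -0.02608
[... 734 characters left out ...]
 [487.3, 185.3], 597)]
{'time': 1.2, 'qpos': array([ 1.17638748e+00,  4.90906454e-01,  1.55889895e+00, -6.22202946e-07,
        1.09170930e+00, -1.05588890e-01]), 'qvel': array([-0.00069483,  0.00117244, -0.00053036,  0.0007206 , -0.00069805,
        0.00068819]), 'tau': array([-2.34900272e-04, -6.18275928e+01, -2.61841214e+01, -2.50015801e-04,
        3.26788931e-04,  8.75497904e-06]), 'tool_pos': array([0.17799049, 0.59913454, 0.23132329]), 'eef_rot': array([4.52098822e-01, 3.10887222e+00, 1.18424102e-04]), 'contact_force': array([ 0.33576797,  0.45574448, -0.09329802]), 'ft_torque': array([-0.00773342,  0.0082448 , -0.02831357]), 'gripper_force': 0.0, 'gripper_width': 0.08509309499585276}
```

View pics/scene0.png

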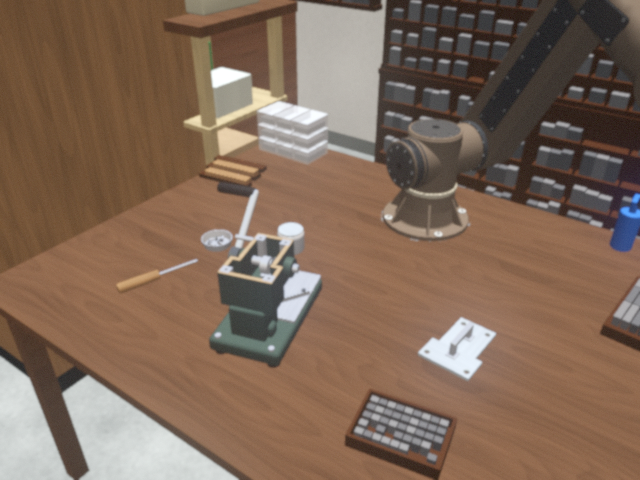

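View pics/top0.png

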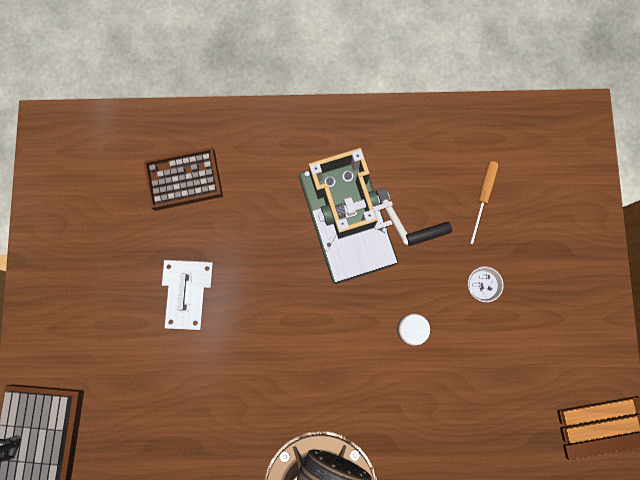

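Run:
```python
import cv2,numpy as np
t=np.load("top0.npy")[:,:,::-1]; s=np.load("scene0.npy")[:,:,::-1]
r=lambda a,f:cv2.resize(np.ascontiguousarray(a),None,fx=f,fy=f,interpolation=cv2.INTER_CUBIC)
A=r(t[255:335,155:215],5); B=r(t[140:240,300:400],5)
o=np.zeros((500,800,3),np.uint8); o[:400,:300]=A;o[:,300:]=B; cv2.imwrite("pics/c1.png",o)
A=r(s[310:385,410:505],4); B=r(s[225:325,205:310],4)
o=np.zeros((400,800,3),np.uint8); o[:300,:380]=A;o[:,380:]=B; cv2.imwrite("pics/c2.png",o)
```

```text
(no output)
```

View pics/c1.png

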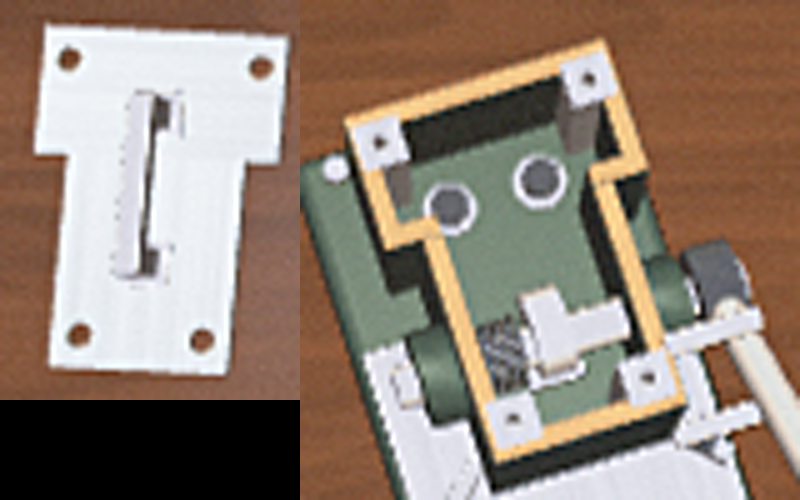

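View pics/c2.png

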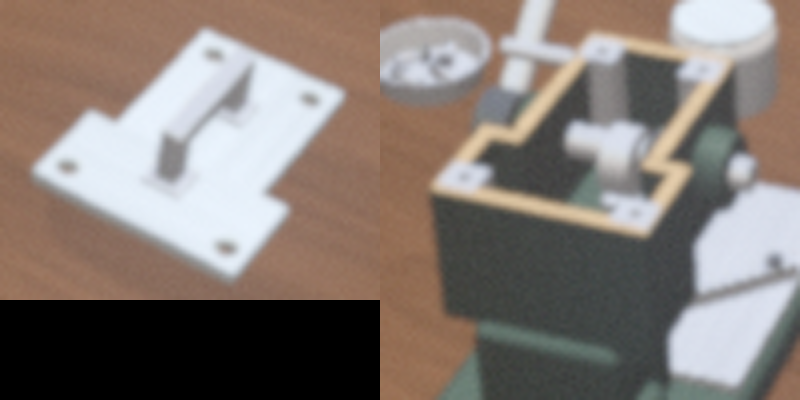

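```bash
cat > h.py <<'E'
import numpy as np,cv2
from bench import env
from scipy.spatial.transform import Rotation as R
from scipy.optimize import least_squares
C={n:env.camera_model(n) for n in("scene","top")}
def rot(n):
    r=np.asarray(C[n]["rotation"]); return r if r.shape==(3,3) else R.from_rotvec(r).as_matrix()
def proj(n,P):
    q=(np.atleast_2d(P)-C[n]["origin"])@rot(n); q=q@C[n]["camera_matrix"].T; return q[:,:2]/q[:,2:]
def back(n,uv,z):
    d=rot(n)@np.linalg.solve(C[n]["camera_matrix"],[*uv,1]); o=C[n]["origin"]; return o+d*(z-o[2])/d[2]
def place(p,xy,z):
    c,s=np.cos(p[2]),np.sin(p[2]); xy=np.asarray(xy); return np.c_[p[0]+c*xy[:,0]-s*xy[:,1],p[1]+s*xy[:,0]+c*xy[:,1],np.full(len(xy),z)]
def holes(h): return np.array([[h[0],h[1]],[h[0],-h[1]],[-h[2],h[3]],[-h[2],-h[3]]])
OUT=np.array([[75,58],[75,-58],[15,-58],[15,-42],[-85,-42],[-85,42],[15,42],[15,58]])/1e3
E
python3 - <<'E'
from h import *
def crop(L,ox,oy,f,dx=0): return np.array([[ox+(a-dx+.5)/f-.5,oy+(b+.5)/f-.5] for a,b in L])
tT=crop([(379,142),(588,79),(513,418),(647,377)],300,140,5,300)
tS=crop([(635,213),(465,177),(700,70),(603,50)],205,225,4,380)
hT=crop([(68,58),(260,68),(78,335),(201,340)],155,255,5)
hS=crop([(227,247),(67,167),(311,99),(215,54)],410,310,4)
gO=crop([(345,120),(605,39),(647,166),(595,180),(684,404),(495,462),(427,238),(388,250)],300,140,5,300)
cO=crop([(45,24),(290,37),(281,162),(243,158),(228,375),(50,365),(66,155),(35,152)],155,255,5)
def f(v,parts=False):
    m,c,h=v[:3],v[3:6],v[6:]; H=holes(h)
    r=[proj("top",place(m,H,.195))-tT,proj("scene",place(m,H,.195))-tS,proj("top",place(c,H,.008))-hT,proj("scene",place(c,H,.008))-hS,
       .5*(proj("top",place(m,OUT,.196))-gO),.5*(proj("top",place(c,OUT,.008))-cO)]
    return r if parts else np.concatenate(r).ravel()
s=least_squares(f,[.5,0,.3,.3,.33,0,.06,.045,.07,.03])
np.set_printoptions(precision=4,suppress=True)
print(s.x,np.abs(s.fun).max())
for r in f(s.x,True): print(np.round(r,1).tolist())
np.save("fit.npy",s.x)
m=s.x[:3];c=s.x[3:6]
a=back("top",(408,240),.254);b=back("top",(451,228.5),.254);g=(a+b)/2
loc=lambda P:R.from_euler('z',-m[2]).apply(P-np.array([m[0],m[1],0]))
print("grip",a,b,g,loc(g),loc(a))
print("cover r",np.hypot(*c[:2]),"mach r",np.hypot(*m[:2]),"grip r",np.hypot(*g[:2]))
for n,z in(("screw_dish",.022),("grease_tin",.062)): 
    print(n,back("top",{"screw_dish":(486,285),"grease_tin":(414.5,330)}[n],z))
E
```

```text
[ 0.6498 -0.0658  0.2896  0.4529  0.3128 -0.0665  0.0583  0.0461  0.0713
  0.0289] 1.4956230766105136
[[-0.1, 0.9], [-0.2, 0.7], [-0.1, 1.0], [-0.4, 0.8]]
[[-0.7, 0.6], [-1.0, 0.5], [-0.3, 0.5], [-1.0, 0.7]]
[[-0.4, 0.9], [-0.4, 0.7], [-0.3, 0.5], [-0.5, 0.7]]
[[-1.0, 0.6], [-0.6, 0.3], [-1.2, 0.6], [-1.0, 0.8]]
[[-0.6, -0.2], [-0.4, -0.2], [-0.1, 0.2], [1.5, -0.1], [0.2, -0.2], [-0.3, 0.1], [-0.8, 0.0], [-0.6, -0.0]]
[[-0.1, 0.2], [-0.4, 0.1], [-0.6, 0.1], [-0.1, 0.3], [-0.4, -0.1], [-0.4, 0.1], [-0.0, -0.2], [-0.3, -0.1]]
grip [ 0.5277 -0.184   0.254 ] [ 0.5488 -0.2687  0.254 ] [ 0.5382 -0.2264  0.254 ] [-0.1528 -0.122   0.254 ] [-0.1508 -0.0784  0.254 ]
cover r 0.5504225966426879 mach r 0.6531549849003854 grip r 0.5838881447209703
screw_dish [ 0.4557 -0.3975  0.022 ]
grease_tin [ 0.3548 -0.2191  0.062 ]
```

Request:
arm_command(moves=[0,0,-0.8,0,0,-0.0736,-1,0,0,-0.8,0,0,-0.0736,-1,0,0,-0.8,0,0,-0.0736,-1,0,0,-0.8,0,0,-0.0736,-1,0,0,0,0,0,-0.0736,-1,0,0,0,0,0,0,-1,0,0,0,0,0,0,-1,0,0,0,0,0,0,-1])

```text
time: 1.87
tool_pos: [0.1779, 0.5988, 0.3581]
eef_rot: [0.447, -3.109, 0.003]
contact_force: [0.3, 0.3, -0.1]
gripper_width: 0.0003
gripper_force: 0.0
```

```bash
cat >> h.py <<'E'
def tool(P,yaw=None):
    "remaining shift in tool-axis units (1=40mm) to point P, and rz units to tool yaw (tool y = yaw+90deg)"
    s=env.state(); M=R.from_rotvec(s["eef_rot"]).as_matrix(); d=np.asarray(P)-s["tool_pos"]
    t=M.T@d/.04; print("t",round(s["time"],2),"pos",np.round(s["tool_pos"],4),"F",np.round(s["contact_force"],1),"w",round(s["gripper_width"],4),"gf",round(s["gripper_force"],1))
    print("shift units",np.round(t,3))
    ty=np.degrees(np.arctan2(M[1,1],M[0,1])); print("tool yaw",round(ty-90,2),"tilt",np.round(M[:,2],4))
    if yaw is not None: print("rz units",round(-(yaw-(ty-90))/90,4))
E
python3 - <<'E'
from h import *
tool([.45,.25,.361],16.59)
M=R.from_rotvec(env.state()["eef_rot"]).as_matrix()
print(M.T@(np.array([.538,-.226,.30])-[.45,.25,.361])/.04, env.state()["qpos"])
E
```

```text
t 1.87 pos [0.1779 0.5988 0.3581] F [ 0.3  0.3 -0.1] w 0.0003 gf 0.0
shift units [ -4.073 -10.283  -0.062]
tool yaw 16.36 tilt [-8.0e-04 -1.9e-03 -1.0e+00]
rz units -0.0026
[  1.23799298 -12.03543674   1.54637024] [ 1.17638984e+00  3.98310640e-01  1.37353983e+00 -2.49019596e-05
  1.37183393e+00 -6.79855534e-01]
```

Request:
arm_command(moves=[-0.34,-0.857,0,0,0,0,-1,-0.34,-0.857,0,0,0,0,-1,-0.34,-0.857,0,0,0,0,-1,-0.34,-0.857,0,0,0,0,-1,-0.34,-0.857,0,0,0,0,-1,-0.34,-0.857,0,0,0,0,-1,-0.34,-0.857,0,0,0,0,-1,-0.34,-0.857,0,0,0,0,-1])

```text
time: 2.53
tool_pos: [0.3611, 0.3656, 0.3584]
eef_rot: [0.448, -3.108, 0.001]
contact_force: [0.6, 0.5, 0.2]
gripper_width: -0.0003
gripper_force: 0.0
```

Request:
arm_command(moves=[-0.34,-0.857,0,0,0,0,-1,-0.34,-0.857,0,0,0,0,-1,-0.34,-0.857,0,0,0,0,-1,-0.34,-0.857,0,0,0,0,-1,0.1,-0.95,0,0,0,0,-1,0.1,-0.95,0,0,0,0,-1,0.1,-0.95,0,0,0,0,-1,0.1,-0.95,0,0,0,0,-1])

```text
time: 3.2
tool_pos: [0.4795, 0.0993, 0.3583]
eef_rot: [0.448, -3.108, -0.0]
contact_force: [0.2, -0.3, -0.2]
gripper_width: -0.0002
gripper_force: 0.0
```

Request:
arm_command(moves=[0.1,-0.95,0,0,0,0,-1,0.1,-0.95,0,0,0,0,-1,0.1,-0.95,0,0,0,0,-1,0.1,-0.95,0,0,0,0,-1,0.1,-0.95,0,0,0,0,-1,0.1,-0.95,0,0,0,0,-1,0,0,0,0,0,0,-1,0,0,0,0,0,0,-1])

```text
time: 3.87
tool_pos: [0.5216, -0.1258, 0.3578]
eef_rot: [0.444, -3.108, -0.002]
contact_force: [-0.7, -0.1, 0.1]
gripper_width: 0.0003
gripper_force: 0.0
```

Run:
```python
from h import *
tool([.538,-.226,.29],16.59)
```

```text
t 3.87 pos [ 0.5216 -0.1258  0.3578] F [-0.7 -0.1  0.1] w 0.0003 gf 0.0
shift units [ 0.304 -2.521  1.691]
tool yaw 16.25 tilt [-0.0025  0.0011 -1.    ]
rz units -0.0038
```

Request:
arm_command(moves=[0.1,-0.84,0,0,0,0,-1,0.1,-0.84,0,0,0,0,-1,0.1,-0.84,0,0,0,0,-1,0,0,0.8,0,0,0,-1,0,0,0.8,0,0,0,-1,0,0,0.3,0,0,0,-1,0,0,0,0,0,0,-1,0,0,0,0,0,0,-1])

```text
time: 4.53
tool_pos: [0.5392, -0.2232, 0.2831]
eef_rot: [0.453, -3.108, -0.002]
contact_force: [-0.6, -0.4, 0.6]
gripper_width: 0.0001
gripper_force: 0.0
```

Run:
```python
from h import *
tool([.538,-.226,.266],16.59)
t=env.snapshot("top")[:,:,::-1]; s=env.snapshot("scene")[:,:,::-1]
r=lambda a:cv2.resize(np.ascontiguousarray(a),(400,400),interpolation=cv2.INTER_CUBIC)
cv2.imwrite("pics/c3.png",np.hstack([r(t[140:300,320:480]),r(s[130:290,170:330])]))
```

```text
t 4.53 pos [ 0.5392 -0.2232  0.2831] F [-0.6 -0.4  0.6] w 0.0001 gf 0.0
shift units [ 0.048 -0.06   0.427]
tool yaw 16.57 tilt [-1.1e-03  9.0e-04 -1.0e+00]
rz units -0.0002
```

View pics/c3.png

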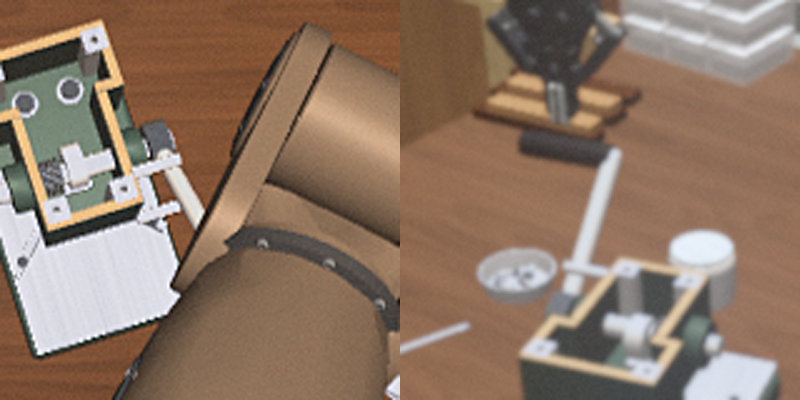

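Request:
arm_command(moves=[0.02,0,0.21,0,0,0,-1,0.02,0,0.21,0,0,0,-1,0.2,0,0.26,0,0,0,-1,0.18,0,0.28,0,0,0,-1,0.15,0,0.29,0,0,0,-1,0.125,0,0.3,0,0,0,-1,0.1,0,0.31,0,0,0,-1,0.07,0,0.32,0,0,0,-1])

```text
time: 5.3
tool_pos: [0.5051, -0.2345, 0.1961]
eef_rot: [-0.452, 3.109, -0.002]
contact_force: [-4.6, -1.8, 7.2]
gripper_width: 0.0001
gripper_force: 3.9
```

Request:
arm_command(moves=[0.04,0,0.32,0,0,0,-1,0.015,0,0.33,0,0,0,-1,-0.015,0,0.33,0,0,0,-1,-0.03,0,0.16,0,0,0,-1,0,0,0,0,0,0,-1,0,0,0,0,0,0,-1,0,0,0,0,0,0,-1,0,0,0,0,0,0,-1])

```text
time: 5.97
tool_pos: [0.5051, -0.2343, 0.1508]
eef_rot: [0.453, -3.108, 0.0]
contact_force: [-4.2, -0.6, 6.8]
gripper_width: 0.0002
gripper_force: 3.5
```

Run:
```python
from h import *
c,s=np.cos(.2896),np.sin(.2896)
g=np.array([.6498+c*-.183+s*.122, -.0658-s*.183-c*.122,.132+.012]); print(g)
tool(g,16.59)
```

```text
[ 0.50925986 -0.23497881  0.144     ]
t 5.97 pos [ 0.5051 -0.2343  0.1508] F [-4.2 -0.6  6.8] w 0.0002 gf 3.5
shift units [-0.096 -0.047  0.171]
tool yaw 16.57 tilt [-3.e-04 -2.e-04 -1.e+00]
rz units -0.0002
```

Request:
arm_command(moves=[-0.05,0,0.04,0,0,0,-1,-0.05,0,0.04,0,0,0,-1,-0.02,0,0.04,0,0,0,-1,0,0,0.04,0,0,0,-1,0,0,0.04,0,0,0,-1,0,0,0,0,0,0,-1,0,0,0,0,0,0,-1,0,0,0,0,0,0,-1])

```text
time: 6.63
tool_pos: [0.5102, -0.233, 0.144]
eef_rot: [-0.453, 3.107, -0.002]
contact_force: [-5.5, 1.0, 17.5]
gripper_width: -0.0001
gripper_force: 8.7
```

Request:
arm_command(moves=[0,0,0.04,0,0,0,-1,0,0,0.04,0,0,0,-1,0,0,0,0,0,0,-1,0,0,0,0,0,0,-1,0,0,0,0,0,0,-1,0,0,0,0,0,0,-1,0,0,0,0,0,0,-1,0,0,0,0,0,0,-1])

```text
time: 7.3
tool_pos: [0.5103, -0.2331, 0.1435]
eef_rot: [-0.453, 3.106, -0.005]
contact_force: [-12.6, 5.5, 47.1]
gripper_width: -0.0001
gripper_force: 23.6
```

Run:
```python
from h import *
tool([.538,-.226,.266],16.59)
s=env.snapshot("scene")[:,:,::-1]
cv2.imwrite("pics/c4.png",cv2.resize(np.ascontiguousarray(s[130:290,170:330]),(480,480),interpolation=cv2.INTER_CUBIC))
```

```text
t 7.3 pos [ 0.5103 -0.2331  0.1435] F [-12.6   5.5  47.1] w -0.0001 gf 23.6
shift units [-0.722 -0.038 -3.06 ]
tool yaw 16.58 tilt [ 0.0034 -0.0024 -1.    ]
rz units -0.0001
```

View pics/c4.png

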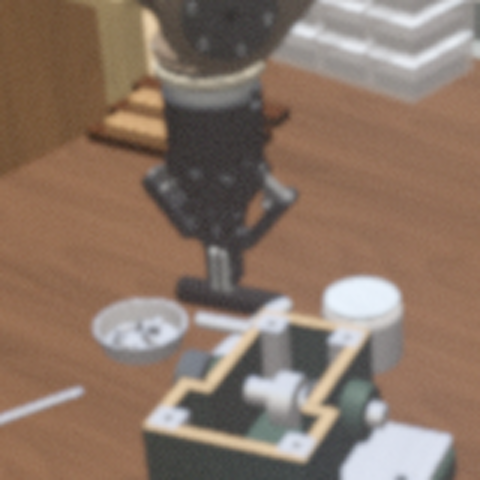

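Request:
arm_command(moves=[0.02,0,-0.2,0,0,0,-1,0.02,0,-0.3,0,0,0,-1,0.0,0,-0.33,0,0,0,-1,-0.02,0,-0.33,0,0,0,-1,-0.04,0,-0.32,0,0,0,-1,-0.07,0,-0.32,0,0,0,-1,-0.1,0,-0.31,0,0,0,-1,-0.12,0,-0.3,0,0,0,-1])

```text
time: 8.02
tool_pos: [0.5225, -0.2293, 0.2369]
eef_rot: [-0.452, 3.107, -0.001]
contact_force: [2.1, -0.1, 2.5]
gripper_width: -0.0002
gripper_force: 1.3
```

Request:
arm_command(moves=[-0.15,0,-0.29,0,0,0,-1,-0.18,0,-0.28,0,0,0,-1,-0.1,0,-0.28,0,0,0,-1,0,0,-0.3,0,0,0,-1,0,0,-0.7,0,0,0,1,0,0,-0.9,0,0,0,1,0,0,-0.9,0,0,0,1,0,0,0,0,0,0,1])

```text
time: 8.68
tool_pos: [0.5396, -0.2249, 0.3885]
eef_rot: [-0.452, 3.101, -0.01]
contact_force: [-0.3, 0.8, 0.7]
gripper_width: 0.0484
gripper_force: 0.0
```

Run:
```python
from h import *
tool([.4529,.3128,.361],-3.81)
print(env.state()["qpos"])
```

```text
t 8.68 pos [ 0.5396 -0.2249  0.3885] F [-0.3  0.8  0.7] w 0.0484 gf 0.0
shift units [-1.753 13.506  0.603]
tool yaw 16.57 tilt [ 0.0091 -0.0049 -0.9999]
rz units 0.2265
[-5.07963325e-01  3.12178263e-01  1.42717480e+00  2.01070592e-04
  1.39190035e+00 -2.36803411e+00]
```

Request:
arm_command(moves=[-0.125,0.965,0,0,0,0,1,-0.125,0.965,0,0,0,0,1,-0.125,0.965,0,0,0,0,1,-0.125,0.965,0,0,0,0,1,-0.125,0.965,0,0,0,0,1,-0.125,0.965,0,0,0,0,1,-0.125,0.965,0,0,0,0,1,-0.125,0.965,0,0,0,0,1])

```text
time: 9.35
tool_pos: [0.4879, 0.0847, 0.3816]
eef_rot: [-0.452, 3.108, 0.0]
contact_force: [1.4, -0.9, 0.5]
gripper_width: 0.085
gripper_force: 0.0
```

Request:
arm_command(moves=[-0.125,0.965,0,0,0,0,1,-0.125,0.965,0,0,0,0,1,-0.125,0.965,0,0,0,0,1,-0.125,0.965,0,0,0,0,1,-0.125,0.965,0,0,0,0,1,-0.125,0.965,0,0,0,0,1,0,0,0,0,0,0,1,0,0,0,0,0,0,1])

```text
time: 10.02
tool_pos: [0.4506, 0.3151, 0.381]
eef_rot: [0.458, -3.108, 0.0]
contact_force: [0.3, -0.1, -0.2]
gripper_width: 0.0853
gripper_force: 0.0
```

Request:
arm_command(moves=[0,0,0.8,0,0,0.0755,1,0,0,0.8,0,0,0.0755,1,0,0,0.8,0,0,0.0755,1,0,0,0.8,0,0,0,1,0,0,0.8,0,0,0,1,0,0,0.5,0,0,0,1,0,0,0,0,0,0,1,0,0,0,0,0,0,1])

```text
time: 10.68
tool_pos: [0.4517, 0.3126, 0.2016]
eef_rot: [-0.106, -3.139, 0.001]
contact_force: [0.5, -0.1, 0.9]
gripper_width: 0.0855
gripper_force: 0.0
```

Run:
```python
from h import *
t=env.snapshot("top")[:,:,::-1]; s=env.snapshot("scene")[:,:,::-1]
r=lambda a:cv2.resize(np.ascontiguousarray(a),(400,400),interpolation=cv2.INTER_CUBIC)
cv2.imwrite("pics/c5.png",np.hstack([r(t[140:300,300:460]),r(s[250:410,380:540])]))
tool([.4529,.3128,.038+.019-.019],-3.81)
print([(round(d["confidence"],2),d["centre"]) for n in("top","scene") for d in env.silhouettes("lever_grip",n)])
print(proj("scene",[[.4529,.3128,.038]]))
```

```text
t 10.78 pos [0.4523 0.3133 0.2033] F [-0.4 -0.6 -0.3] w 0.0854 gf 0.0
shift units [-0.008 -0.015  4.133]
tool yaw -3.86 tilt [ 0.0021  0.0011 -1.    ]
rz units -0.0005
[(0.61, [398.1, 223.2]), (0.72, [246.9, 216.1])]
[[460.66351715 336.01221197]]
```

View pics/c5.png

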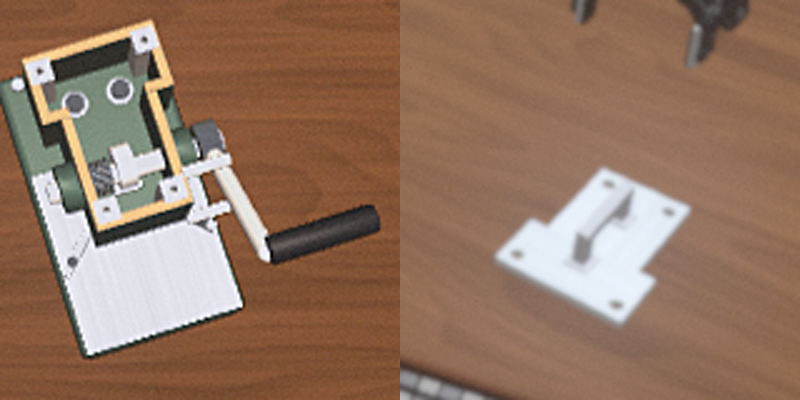

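Request:
arm_command(moves=[0,-0.01,0.8,0,0,0,1,0,0,0.8,0,0,0,1,0,0,0.8,0,0,0,1,0,0,0.8,0,0,0,1,0,0,0.7,0,0,0,1,0,0,0.4,0,0,0,1,0,0,0.25,0,0,0,1,0,0,0,0,0,0,1])

```text
time: 11.55
tool_pos: [0.4513, 0.313, 0.0188]
eef_rot: [-0.104, -3.139, 0.001]
contact_force: [-0.1, -1.0, -0.5]
gripper_width: 0.0855
gripper_force: 0.0
```

Request:
arm_command(moves=[0,0,0,0,0,0,-1,0,0,0,0,0,0,-1,0,0,0,0,0,0,-1,0,0,0,0,0,0,-1,0,0,0,0,0,0,-1,0,0,0,0,0,0,-1,0,0,0,0,0,0,-1,0,0,0,0,0,0,-1], squeeze=80)

```text
time: 12.22
tool_pos: [0.4515, 0.3132, 0.0204]
eef_rot: [0.104, 3.139, 0.001]
contact_force: [-1.7, -1.3, 7.5]
gripper_width: 0.0106
gripper_force: 78.7
```

Run:
```python
from h import *
tool([.4529,.3128,.021],-3.81)
```

```text
t 12.22 pos [0.4515 0.3132 0.0204] F [-1.7 -1.3  7.5] w 0.0106 gf 78.7
shift units [-0.035 -0.008 -0.015]
tool yaw -3.81 tilt [ 7.e-04  4.e-04 -1.e+00]
rz units 0.0
```

Request:
arm_command(moves=[0,0,-0.2,0,0,0,-1,0,0,-0.4,0,0,0,-1,0,0,-0.6,0,0,0,-1,0,0,-0.8,0,0,0,-1,0,0,-0.8,0,0,0,-1,0,0,-0.8,0,0,0,-1,0,0,-0.8,0,0,0,-1,0,0,-0.8,0,0,0,-1])

```text
time: 12.88
tool_pos: [0.4507, 0.3127, 0.2294]
eef_rot: [-0.104, -3.139, 0.001]
contact_force: [1.0, 0.6, -5.9]
gripper_width: 0.0105
gripper_force: 78.7
```

Request:
arm_command(moves=[0,0,-0.8,0,0,0,-1,0,0,-0.5,0,0,-0.0755,-1,0,0,-0.2,0,0,-0.0755,-1,0,0,0,0,0,-0.0755,-1,0,0,0,0,0,0,-1,0,0,0,0,0,0,-1,0,0,0,0,0,0,-1,0,0,0,0,0,0,-1])

```text
time: 13.55
tool_pos: [0.4512, 0.313, 0.2872]
eef_rot: [0.448, -3.108, 0.0]
contact_force: [0.1, 0.1, -4.1]
gripper_width: 0.0107
gripper_force: 78.6
```

Run:
```python
from h import *
tool([.6498,-.0658,.285],16.59)
print([(round(d["confidence"],2),np.round(d["centre"]),d["pixels"].sum()) for n in ("scene",) if env.snapshot(n) is not None for d in env.silhouettes("cover",n)])
s=env.snapshot("scene")[:,:,::-1]; t=env.snapshot("top")[:,:,::-1]
print(proj("scene",[env.state()["tool_pos"]]))
u,v=proj("scene",[env.state()["tool_pos"]])[0].astype(int)
cv2.imwrite("pics/c6.png",cv2.resize(np.ascontiguousarray(s[v-70:v+70,u-80:u+80]),(640,560),interpolation=cv2.INTER_CUBIC))
```

```text
t 13.55 pos [0.4512 0.313  0.2872] F [ 0.1  0.1 -4.1] w 0.0107 gf 78.6
shift units [ -2.088 -10.486   0.054]
tool yaw 16.41 tilt [-1.1e-03 -5.0e-04 -1.0e+00]
rz units -0.002
[(0.74, array([218., 240.]), np.int64(509)), (0.68, array([242., 218.]), np.int64(1128)), (0.63, array([480., 249.]), np.int64(2279))]
[[479.54741058 235.31879374]]
```

View pics/c6.png

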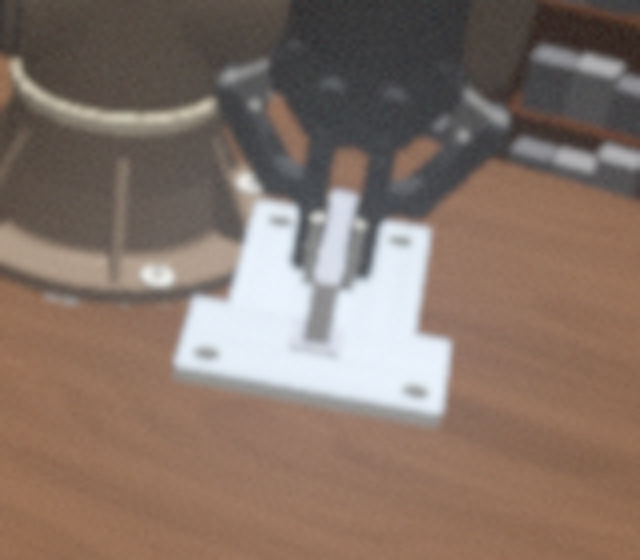

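```bash
cat >> h.py <<'E'
def pose6(obs,p0,bias=(-.85,.55)):
    "fit x,y,z,yaw,pitch,roll of cover underside from scene hole pixels (top face)"
    f6=np.load("fit.npy"); H=np.c_[holes(f6[6:]),np.full(4,.008)]
    def f(v): return (proj("scene",R.from_euler('ZYX',v[3:]).apply(H)+v[:3])-bias-obs).ravel()
    s=least_squares(f,p0,x_scale=[.01,.01,.01,.1,.1,.1]); print("pose mm/deg",np.round(s.x[:3]*1e3,1),np.round(np.degrees(s.x[3:]),2),"res",np.round(np.abs(s.fun).max(),2)); return s.x
E
python3 - <<'E'
from h import *
obs=np.array([[399+(a+.5)/4-.5,165+(b+.5)/4-.5] for a,b in[(415,390),(206,353),(400,240),(280,220)]])
p=np.array([.4526,.3128,.267,np.radians(16.4),0,0])
f6=np.load("fit.npy")
print(np.round(proj("scene",place(p[[0,1,3]],holes(f6[6:]),.275))-obs,2))
pose6(obs,p)
E
```

```text
[[-1.47  0.44]
 [-1.41  0.12]
 [-1.45  0.65]
 [-1.32  0.68]]
pose mm/deg [452.7 314.  267.3] [16.46  0.33  0.28] res 0.08
```

Request:
arm_command(moves=[-0.08,-0.43,0,0,0,-0.002,-1,-0.14,-0.7,0,0,0,0,-1,-0.14,-0.7,0,0,0,0,-1,-0.14,-0.7,0,0,0,0,-1,-0.14,-0.7,0,0,0,0,-1,-0.14,-0.7,0,0,0,0,-1,-0.14,-0.7,0,0,0,0,-1,-0.14,-0.7,0,0,0,0,-1])

```text
time: 14.42
tool_pos: [0.5539, 0.1198, 0.2876]
eef_rot: [0.457, -3.108, -0.0]
contact_force: [0.8, -0.2, -3.8]
gripper_width: 0.0104
gripper_force: 78.7
```

Request:
arm_command(moves=[-0.14,-0.7,0,0,0,0,-1,-0.14,-0.7,0,0,0,0,-1,-0.14,-0.7,0,0,0,0,-1,-0.14,-0.7,0,0,0,0,-1,-0.14,-0.7,0,0,0,0,-1,-0.14,-0.7,0,0,0,0,-1,-0.1,-0.5,0,0,0,0,-1,-0.07,-0.3,0,0,0,0,-1])

```text
time: 15.08
tool_pos: [0.6505, -0.061, 0.2871]
eef_rot: [0.454, -3.108, 0.0]
contact_force: [0.8, 0.1, -5.6]
gripper_width: 0.0107
gripper_force: 78.8
```

Request:
arm_command(moves=[-0.1,-0.5,0,0,0,0,-1,-0.05,-0.3,0,0,0,0,-1,0,0,0,0,0,0,-1,0,0,0,0,0,0,-1,0,0,0,0,0,0,-1,0,0,0,0,0,0,-1,0,0,0,0,0,0,-1,0,0,0,0,0,0,-1])

```text
time: 15.75
tool_pos: [0.6646, -0.087, 0.2879]
eef_rot: [-0.459, 3.108, 0.0]
contact_force: [-0.2, -0.6, -5.8]
gripper_width: 0.0103
gripper_force: 78.8
```

Run:
```python
from h import *
tool([.6484,-.0659,.2264],16.59)
print(env.state()["qpos"])
```

```text
t 15.75 pos [ 0.6646 -0.087   0.2879] F [-0.2 -0.6 -5.8] w 0.0103 gf 78.8
shift units [0.235 0.621 1.538]
tool yaw 16.79 tilt [ 3.e-04  1.e-04 -1.e+00]
rz units 0.0022
[-2.28685092e-01  5.12959580e-01  1.36367315e+00  1.60667808e-04
  1.26472703e+00 -2.09260395e+00]
```

Request:
arm_command(moves=[0.12,0.31,0,0,0,0.001,-1,0.115,0.31,0,0,0,0,-1,0,0,0.2,0,0,0,-1,0,0,0.2,0,0,0,-1,0,0,0.2,0,0,0,-1,0,0,0.2,0,0,0,-1,0,0,0,0,0,0,-1,0,0,0,0,0,0,-1])

```text
time: 16.42
tool_pos: [0.6485, -0.0668, 0.2548]
eef_rot: [0.455, -3.107, -0.001]
contact_force: [-0.0, -0.0, -4.3]
gripper_width: 0.0105
gripper_force: 78.7
```

Run:
```python
from h import *
P=[]
im={}
for i in range(3):
    for n in("scene","top"): im[n]=env.snapshot(n)[:,:,::-1]; s=env.state(); P.append(np.r_[s["tool_pos"],s["eef_rot"]])
P=np.array(P); print(P.std(0),P.mean(0)); np.save("P.npy",P)
tool([.6484,-.0659,.2264],16.59)
s=im["scene"]; t=im["top"]
r=lambda a:cv2.resize(np.ascontiguousarray(a),None,fx=5,fy=5,interpolation=cv2.INTER_CUBIC)
cv2.imwrite("pics/c7.png",r(s[210:320,200:340]))
```

```text
[4.67175198e-05 5.42757363e-05 2.18207100e-04 3.39013412e-01
 2.31661902e+00 8.66219580e-05] [ 6.48756625e-01 -6.67425459e-02  2.55910539e-01 -3.03285125e-01
  2.07187496e+00 -2.04334635e-04]
t 16.72 pos [ 0.6487 -0.0667  0.2561] F [ 0.  -0.7 -4.9] w 0.0107 gf 78.7
shift units [0.002 0.02  0.742]
tool yaw 16.66 tilt [ 7.e-04 -1.e-04 -1.e+00]
rz units 0.0008
```

View pics/c7.png

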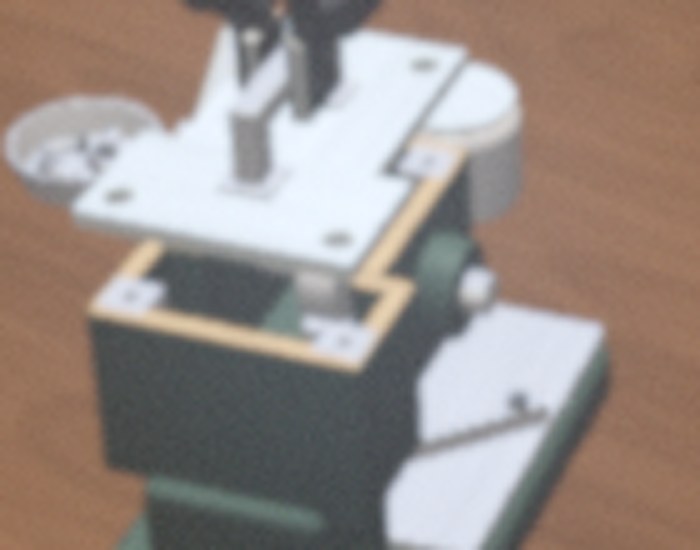

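```bash
cat >> h.py <<'E'
def align(ho,to,idx,zu):
    "camera-relative misalignment of cover (dx,dy,dyaw in machine axes) from hole and thread pixels, scene; zu = underside height"
    f6=np.load("fit.npy"); H=holes(f6[6:]); m0=f6[:3]
    fm=lambda v:(proj("scene",place(v,H,.195)[idx])-to).ravel(); m=least_squares(fm,m0).x
    for z in(zu-.001,zu,zu+.001):
        s=least_squares(lambda v:(proj("scene",place(v,H,z+.008)[idx])-ho).ravel(),m); c=s.x
        print("dz",round(z-zu,3),"mach fit",np.round(m,4),"cover-mach tool units x,y:",np.round(np.array([-(np.cos(m[2])*(c-m)[0]+np.sin(m[2])*(c-m)[1]),-np.sin(m[2])*(c-m)[0]+np.cos(m[2])*(c-m)[1]])/.04,3),"yaw deg",round(np.degrees(c[2]-m[2]),2),"res",np.round(np.abs(s.fun).max(),2))
E
python3 - <<'E'
from h import *
k=lambda L:np.array([[200+(a+.5)/5-.5,210+(b+.5)/5-.5] for a,b in L])
align(k([(338,240),(119,195),(425,65)]),k([(345,341),(130,296),(430,163)]),[0,1,2],.2559-.0204)
E
```

```text
dz -0.001 mach fit [ 0.6471 -0.0654  0.2823] cover-mach tool units x,y: [ 0.014 -0.018] yaw deg 0.1 res 0.22
dz 0.0 mach fit [ 0.6471 -0.0654  0.2823] cover-mach tool units x,y: [-0.02  -0.001] yaw deg 0.12 res 0.18
dz 0.001 mach fit [ 0.6471 -0.0654  0.2823] cover-mach tool units x,y: [-0.055  0.016] yaw deg 0.14 res 0.14
```

Request:
arm_command(moves=[0.005,0.01,0.1,0,0,0,-1,0,0,0.15,0,0,0,-1,0,0,0.15,0,0,0,-1,0,0,0.15,0,0,0,-1,0,0,0.12,0,0,0,-1,0,0,0.07,0,0,0,-1,0,0,0,0,0,0,-1,0,0,0,0,0,0,-1])

```text
time: 17.38
tool_pos: [0.6483, -0.0663, 0.226]
eef_rot: [0.455, -3.108, -0.0]
contact_force: [0.0, 0.7, -4.4]
gripper_width: 0.0107
gripper_force: 78.8
```

Run:
```python
from h import *
im={}
for i in range(3):
    s=env.snapshot("scene")[:,:,::-1]; print(env.state()["tool_pos"])
tool([.6484,-.0659,.2264],16.59)
r=lambda a:cv2.resize(np.ascontiguousarray(a),None,fx=5,fy=5,interpolation=cv2.INTER_CUBIC)
cv2.imwrite("pics/c8.png",r(s[210:320,200:340]))
```

```text
[ 0.64838436 -0.06625627  0.22623515]
[ 0.6484044  -0.06624854  0.22637271]
[ 0.64839849 -0.06627099  0.22642101]
t 17.53 pos [ 0.6484 -0.0663  0.2264] F [ 0.6  0.  -5.2] w 0.0103 gf 78.8
shift units [-0.003  0.009  0.001]
tool yaw 16.66 tilt [ 6.e-04 -0.e+00 -1.e+00]
rz units 0.0008
```

View pics/c8.png

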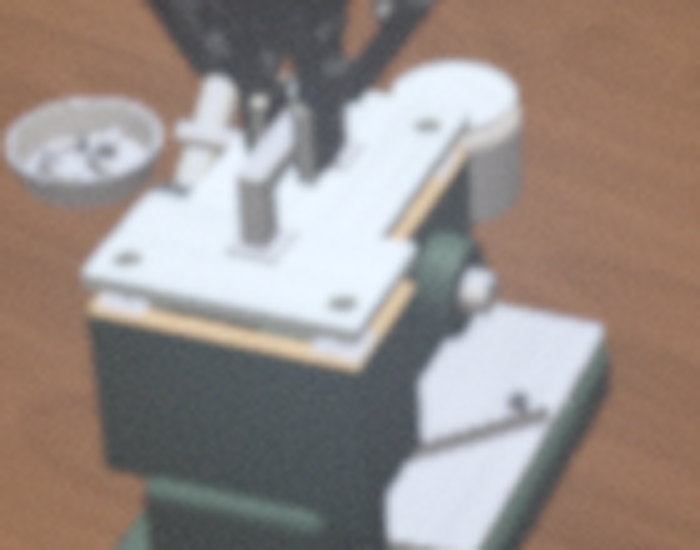

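Run:
```python
from h import *
k=lambda L:np.array([[200+(a+.5)/5-.5,210+(b+.5)/5-.5] for a,b in L])
align(k([(344,302),(127,259),(428,126)]),k([(345,341),(130,296),(430,163)]),[0,1,2],.206)
s=env.state();print(np.abs(s["qvel"]).max())
```

```text
dz -0.001 mach fit [ 0.6471 -0.0654  0.2823] cover-mach tool units x,y: [ 0.012 -0.004] yaw deg 0.39 res 0.2
dz 0.0 mach fit [ 0.6471 -0.0654  0.2823] cover-mach tool units x,y: [-0.021  0.013] yaw deg 0.41 res 0.18
dz 0.001 mach fit [ 0.6471 -0.0654  0.2823] cover-mach tool units x,y: [-0.054  0.029] yaw deg 0.43 res 0.2
0.0021939297057618936
```

Aligned to within about 1 mm, level and still; handing in.

```bash
python3 -c "
from bench import env
print(env.finish_job())"
```

```text
the job is handed in; nothing more can be done
None
```

I pulled the lever down to its stop and it sprang back home. The cover is now held level and still about 11 mm above the head rim, with its holes within about 1 mm of the threads by camera, and I handed the job in at about 17.5 s on the robot's clock.

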